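# Hold the retaining ring open at the axle groove

## Robot

A 6-joint arm with a two-finger parallel gripper is mounted at the origin on the work surface. World frame = base frame: x ahead of the robot, y to its left, z up, the work surface at z = 0. Lengths are in mm, angles in rad, forces in N, time in s.
With the tool pointing down it reaches from about 275 to 750 mm from the base axis. Payload 10.2 kg.
Tool frame: the origin (TCP) lies between the finger pads; the fingertips stand ctrl.tips_ahead ahead of it and the grasp point (between the pads) lies 8 mm behind it (ctrl.tips_ahead is the distance from the TCP to the fingertips, in mm); z points along the fingers, y is the direction in which the jaws open and shut (so a half turn about z gives the same grasp; the last joint's range is limited). The gripper opens to 85 mm and grips with 20 to 120 N. Pads are 22 mm wide; open, the fingers measure 114 mm over their backs; the gripper's body (76 mm by 85 mm) begins 54 mm behind the grasp point. The pads swing forward as they close: fully open they stand 13 mm farther back than shut.
Start: joints at [-1.536, 0.313, 1.498, -0, 1.331, -0.223], TCP at [133.837, -507.66, 210.994] pointing down, gripper open.
Joint ranges: [-2.94, 2.94], [-0.97, 2.17], [0.19, 2.56], [-1.23, 4.37], [0.02, 3.11], [-2.88, 2.88]. Speed limits (rad/s): [2.39, 2.39, 3.01, 3.14, 3.14, 3.14].

## Interface

Orientations are given as a unit quaternion [w, x, y, z].
In Python, from rig import ctrl gives the robot as it stands. The module is installed in compiled form; this text tells all that it offers.
- The arm moves only by the tool move_arm, never from a script. Its argument "motion" is a list of rows, each an object with "offset": the shift along the tool's x, y, z in m, a list of three; "angular": the turn, a rotation vector about the tool's x, y, z in degrees, a list of three; "jaw": the finger opening in m, from 0 to 0.0854. In form: [{"offset": [tx, ty, tz], "angular": [ax, ay, az], "jaw": jaw}, ...]. A call has 1 to 5 rows; each row is the pose to reach, as a shift and turn from the pose commanded when the call began, along the tool's axes at that moment; what a row does not reach only later rows make up. A row lasts 1/8 s, in which the tool goes at most 62.5 mm and 10.7 degrees, less where a joint would pass 70% of its speed; a pose out of reach is approached as far as the arm can. A call with a gripper value outside its range is refused whole. The fingers move at their own pace and stop on an object; "squeeze" is the grip in N (left out, the last holds). Time passes only in rows, so rows that repeat a pose let the fingers close. It gives the time, the measured TCP pose, the force and the opening at its end, in the units of the state.
- ctrl.sense(): the state, without advancing time (a new reading comes with each control period).
- ctrl.capture(name): name is "side" or "top" or "wrist"; returns a dict with "img" (384x512x3 uint8, red, green, blue), "intrinsics" (3x3 intrinsics, pixels), "rvec" (rotation vector, rad) and "tvec" (3), from world to camera coordinates, as OpenCV has them. Camera axes: x right, y down, z forward; pixel columns grow to the right and rows downward; lengths in mm; the calibration is good to about 2 mm. A picture is of the moment at which its call begins. There is no depth.
- ctrl.finish_job(): hands the job in, once; it reports no verdict.
The state is a dict: "time_s": time; "joints": joint angles; "dq": joint speeds; "tau": joint torques, N m; "eef_pos": TCP position; "ee_rot": TCP orientation; "force": force on the tool from outside, world axes, zero at the start; "wrist_torque": the same for the moment, N m; "grip_width": opening from 0.0 (shut) to 1.0 (fully open).
Only numpy, scipy, OpenCV 4.12 (cv2) and the standard library are available. Lean on these libraries where they do the work, as an engineer would, in place of code of your own. Each camera call takes 0.05 s, during which the arm holds its last target. There are 200 camera calls.

## Task

Squeeze the blue-handled ring pliers to spread the brass retaining ring on their tips, lift them out of the white tray, and slide the spread ring level down over the upright axle stub of the flywheel apparatus, without forcing it, until the ring is level with the red groove. Finish there still holding: the pliers stay fully squeezed in the gripper with the open ring around the groove, not resting on the flywheel, ready to be let snap in. Leave the other things on the bench, and the copper washer in the tray, where they are.

Things in the scene. Friction and masses are not known exactly. Their poses are not given: they have to be found in the camera images.
- pliers: Ring pliers lying flat, 180 mm long, 20 mm tall, about 120 g: two blue handles, steel pivot, brass ring on the tips. Origin: underside of the pivot pin; z up, x from pivot to ring, y to the left half. Squeezing the handles across y opens the ring, letting go closes it. The arms between pivot and ring are at most 10 mm tall, centred 10 mm above the origin's level.
- ring_centre (a point): Centre of the ring when fully spread: 55 mm ahead (+x) of the pliers' origin, 10 mm above it. The ring lies flat, 6 mm thick, this point at mid-height. Fully spread its opening is round, radius 14 mm, outer radius 18.5 mm; relaxed it is only about 16 mm wide in y, too narrow for the axle.
- grip (a point): Between the two handles, where to pinch them from above: 65 mm behind (-x) the pliers' origin, 10 mm above it, 120 mm from ring_centre. Each handle is 12 mm wide, 20 mm tall, from 29 to 107 mm behind the origin. Relaxed they splay: 54 mm over the outer faces here, 63 mm at the ends.
- left_half (a joint): Turn of the pliers' left half: 0 relaxed, 0.109 rad at the stop, fully squeezed. Both halves turn equally, against a spring of about 3 to 9 N on each handle at the grip. At the stop the handles' outer faces are flat, parallel to the pliers' x, 40 mm apart and centred on it.
- right_half (a joint): Turn of the pliers' right half: 0 relaxed, 0.109 rad fully squeezed (ring fully spread).
- tray: White open tray, fixed, 270 x 240 mm (its x and y) and 28 mm tall, wall and floor 5 mm thick. Origin: centre of its underside on the bench. The pliers lie on its floor, 5 mm above the bench, roughly along the tray's x, with at least 25 mm free beside each handle.
- stand: Flywheel apparatus, fixed, round about its upright z axis; origin: centre of its underside on the bench. Grey base of radius 80 mm up to z 26 mm, aluminium flywheel of radius 60 mm up to z 55, dark hub of radius 18 up to z 65, then a steel axle stub of radius 10, tapering from z 108 to radius 5 at its top, z 116.
- groove (a point): Centre of the red groove in the axle stub, on the axle's axis, 80 mm above the bench. The groove is 8 mm in radius and runs from 75 to 85 mm above the bench.
- axle_top (a point): Top end of the axle stub, 116 mm above the bench.
- calculator: Grey calculator, 78 x 150 x 14 mm, origin at its underside. Leave alone.
- pen: Blue pen with black end, 120 mm long, 10 mm thick. Leave alone.
- jar: Amber jar, radius 30 mm, 75 mm tall, origin at its underside. Leave alone.
- weight: Brass weight, radius 22 mm, 50 mm tall, origin at its underside. Leave alone.
- spare_washer: Copper washer lying in the tray, 36 mm across, 8 mm thick. Leave alone.
Not all that is in view belongs to the job. Leave any purple or turquoise look-alike of the pliers alone.

How it is judged (in metres and radians):
On the way:
1. the pliers are held up clear of the tray (height (world z) of pliers above 0.06 m and contact force between the fingers and pliers above 2 N), for 0.2 s.
At the end, for the whole second after the job is handed in: Gripper holds the squeezed pliers (halves over 0.085 rad, over 4 N), still, level to 0.12 rad; ring centre within 5.5 mm of the axle axis and 4.5 mm of the groove's mid-height; pliers bear on the apparatus with under 2 N; bystanders not moved (z of ring_centre in the frame of groove between -0.0045 and 0.0045 m and horizontal distance between ring_centre and groove below 0.0055 m and value of joint each of left_half, right_half above 0.085 rad and angle between pliers's own z axis and vertical below 0.12 rad and contact force between the fingers and pliers above 4 N and contact force between pliers and stand below 2 N and linear speed of pliers below 0.02 m/s); the arm keeps its last pose, push and grip.
It fails at once if a bystander is shifted by more than 30 mm (distance of any of calculator, pen, jar, weight, spare_washer from where it was at the start of the episode above 0.03 m).
It fails at once if the ring or pliers are forced against the apparatus with more than 20 N (contact force between pliers and stand above 20 N).
It also fails if it takes over 38 s, if anything falls off the work surface, if the arm or the gripper's body presses on something with over 40 N, if the wrist force passes 120 N, or if a joint passes its speed limit or range.

## Working session

There is one attempt and no reset: what is moved stays moved. The work goes in short steps, Python scripts to look and compute and a tool call to move; the robot and the scene stay as the last step left them, time stands still between calls to the robot, and variables do not carry over. Pictures are saved under pics/ and viewed, about 8 in all and at most 12, crops included, and the job is handed in when it is done.

Besides the shell and the picture viewer there is one more tool, called after "Emit:" by a JSON object that holds its "api" and its "payload", one argument or row to a line. move_arm: Moves the arm, as the interface text tells. Its arguments: {"type":"object","properties":{"motion":{"type":"array","items":{"type":"object","properties":{"offset":{"type":"array","items":{"type":"number"}},"angular":{"type":"array","items":{"type":"number"}},"jaw":{"type":"number"}}}},"squeeze":{"type":"number"}},"required":["motion"]}

```bash
mkdir -p pics; cat > h.py <<'E'
import numpy as np, cv2
from rig import ctrl
def cap(n,save=None):
    c=ctrl.capture(n); c['img']=np.array(c['img'])
    c['K']=np.array(c['intrinsics'],float); c['R']=cv2.Rodrigues(np.array(c['rvec'],float))[0]; c['t']=np.array(c['tvec'],float).ravel()
    if save: cv2.imwrite(f'pics/{save}.png',c['img'][:,:,::-1])
    return c
def ray(c,px,z):
    d=c['R'].T@np.linalg.inv(c['K'])@np.array([px[0],px[1],1.]); o=-c['R'].T@c['t']
    return o+d*(z-o[2])/d[2]
def proj(c,P):
    return cv2.projectPoints(np.array(P,float).reshape(-1,3),np.array(c['rvec'],float),c['t'],c['K'],None)[0].reshape(-1,2)
E
python3 - <<'E'
from h import *
a=cap('top');b=cap('side')
for c in(a,b): print(-c['R'].T@c['t'],c['K'][0,0])
cv2.imwrite('pics/a.png',cv2.resize(a['img'],None,fx=1.5,fy=1.5)[:,:,::-1])
cv2.imwrite('pics/b.png',cv2.resize(b['img'],None,fx=1.5,fy=1.5)[:,:,::-1])
print(ctrl.sense(),ctrl.tips_ahead)
E
```

```text
[ 3.17993331e+02 -4.03769813e-02  1.58606283e+03] 472.56232460301885
[  185.79750543 -1131.85029959   884.72325116] 456.0518268837833
{'time_s': 0.1, 'joints': array([-1.53637906e+00,  3.13390049e-01,  1.49835981e+00, -4.87038991e-06,
        1.33103672e+00, -2.23376020e-01]), 'dq': array([-0.0013774 , -0.00235984, -0.00253394,  0.00044058, -0.00149681,
        0.00094321]), 'tau': array([ 5.24308169e-03, -4.12892783e+01, -2.60143322e+01, -7.24449774e-05,
        2.99991982e-03,  1.48962528e-05]), 'eef_pos': array([ 133.83722725, -507.38251948,  210.49486382]), 'ee_rot': array([-5.94521936e-04,  9.91704072e-01,  1.28540568e-01,  5.39620066e-05]), 'force': array([-0.00524775, -0.47866503,  0.45346423]), 'wrist_torque': array([ 0.0496151 , -0.00305409, -0.01767928]), 'grip_width': 0.9960902298823151} 11.0
```

View pics/a.png

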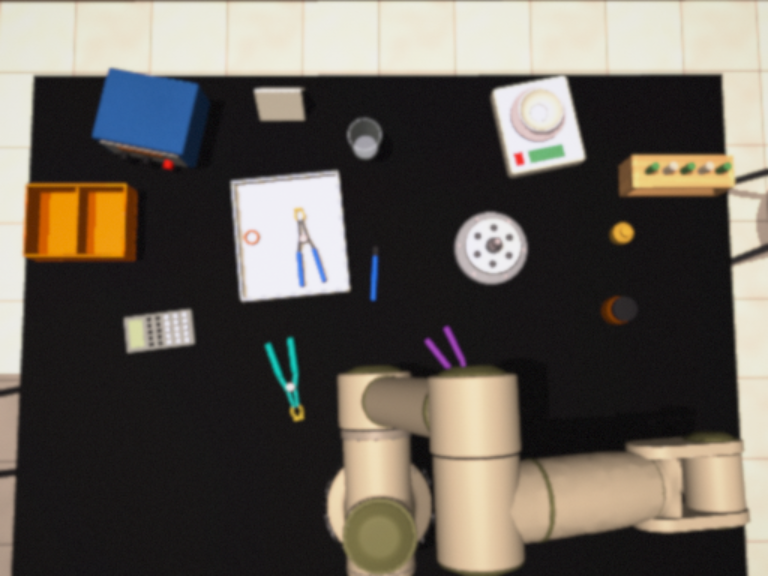

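View pics/b.png

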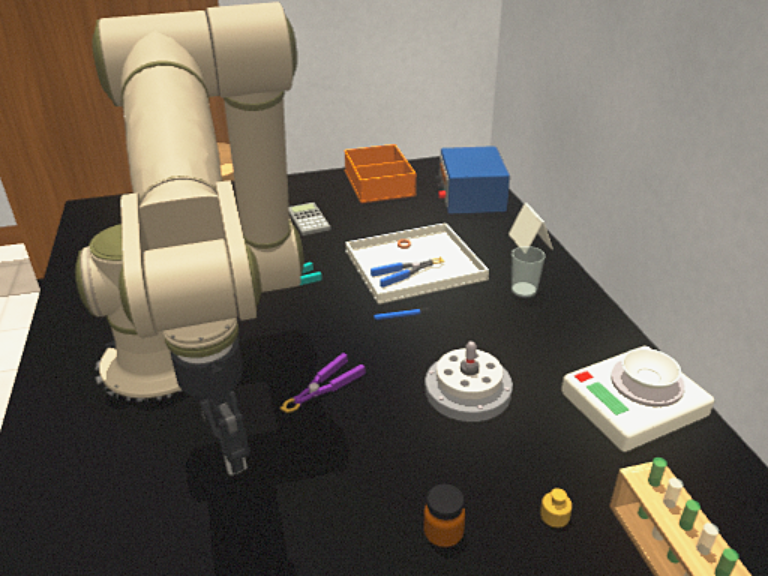

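Candidates, with pixels in the enlarged top view: blue in the tray (308,248), turquoise (288,380), purple (447,348). Only the blue-handled pair in the white tray fits. Next I measure it and confirm in a crop.

```bash
cat > m.py <<'E'
from h import *
def blobs(m,amin=8):
    n,l,s,cen=cv2.connectedComponentsWithStats(m.astype(np.uint8)); return [(cen[i],s[i],l==i) for i in range(1,n) if s[i,4]>=amin]
def hsv(c): return cv2.cvtColor(c['img'],cv2.COLOR_RGB2HSV)
E
python3 - <<'E'
from m import *
for name,roi in(('top',(150,110,240,205)),('side',(225,145,330,205))):
    c=cap(name); h=hsv(c); M=np.zeros(h.shape[:2],bool); x0,y0,x1,y1=roi; M[y0:y1,x0:x1]=1
    blue=M&(h[...,0]>100)&(h[...,0]<125)&(h[...,1]>110)
    br=M&(h[...,0]>15)&(h[...,0]<33)&(h[...,1]>80)
    for nm,m,z in(('blue',blue,15),('brass',br,15)):
        for cen,s,l in blobs(m,5):
            print(name,nm,cen.round(1),s,ray(c,cen,z).round(1))
            if nm=='blue':
                pts=np.argwhere(l)[:,::-1].astype(np.float32); W=np.array([ray(c,p,z)[:2] for p in pts],np.float32)
                print('   rect mm',cv2.minAreaRect(W))
    if name=='top':
        crop=c['img'][110:205,150:240]; cv2.imwrite('pics/c.png',cv2.resize(crop,None,fx=6,fy=6,interpolation=cv2.INTER_CUBIC)[:,:,::-1])
        g=c['img'][130:200,290:365]; cv2.imwrite('pics/d.png',cv2.resize(g,None,fx=8,fy=8,interpolation=cv2.INTER_CUBIC)[:,:,::-1])
        # apparatus silhouette
        m=(h[...,2]>70); m[:, :295]=0; m[:,360:]=0; m[:130]=0; m[200:]=0
        b=max(blobs(m),key=lambda b:b[1][4]); cnt=cv2.findContours(b[2].astype(np.uint8),0,1)[0][0]
        print('disc',b[0],b[1],cv2.minEnclosingCircle(cnt),ray(c,cv2.minEnclosingCircle(cnt)[0],26),ray(c,b[0],26))
        s=c['img'].copy();
    else:
        g=c['img'][215:285,275:350]
        cv2.imwrite('pics/e.png',cv2.resize(g,None,fx=8,fy=8,interpolation=cv2.INTER_CUBIC)[:,:,::-1])
a=cv2.imread('pics/d.png');b=cv2.imread('pics/e.png'); cv2.imwrite('pics/de.png',cv2.resize(np.hstack([a,b]),None,fx=.66,fy=.66))
E
```

```text
top blue [212.3 176.4] [209 166   8  21  53] [524.1 133.1  15. ]
   rect mm ((525.2646484375, 133.57528686523438), (71.66100311279297, 7.4121413230896), 18.55622100830078)
top blue [199.7 178.5] [198 168   4  23  55] [517.  175.3  15. ]
   rect mm ((515.5150146484375, 175.09107971191406), (74.57337188720703, 8.173750877380371), 5.623807907104492)
top brass [198.2 139.9] [196 139   6   4  12] [648.4 181.3  15. ]
disc [326.85136555 164.95745798] [ 303  141   49   49 1904] ((326.93603515625, 164.87489318847656), 24.710147857666016) [ 560.61614094 -249.90673267   26.        ] [ 560.3384866 -249.6192871   26.       ]
side blue [259.8 182. ] [247 175  26  16 211] [521.  162.5  15. ]
   rect mm ((523.0950317382812, 161.75778198242188), (83.69880676269531, 78.49799346923828), 11.60229206085205)
side brass [291.6 173.4] [288 171   8   5  24] [645.2 186.3  15. ]
```

View pics/c.png

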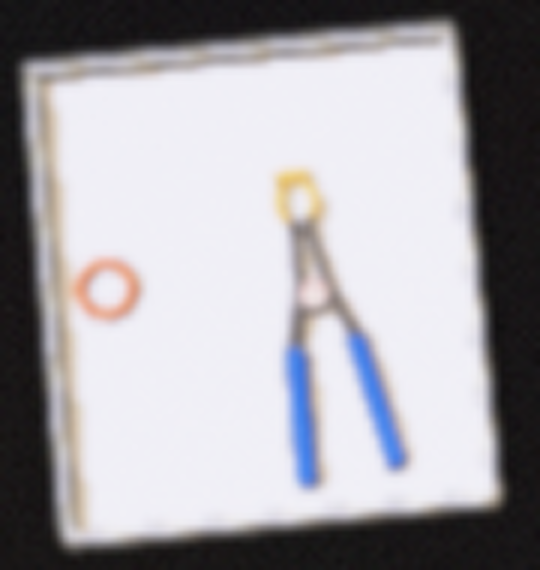

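View pics/de.png

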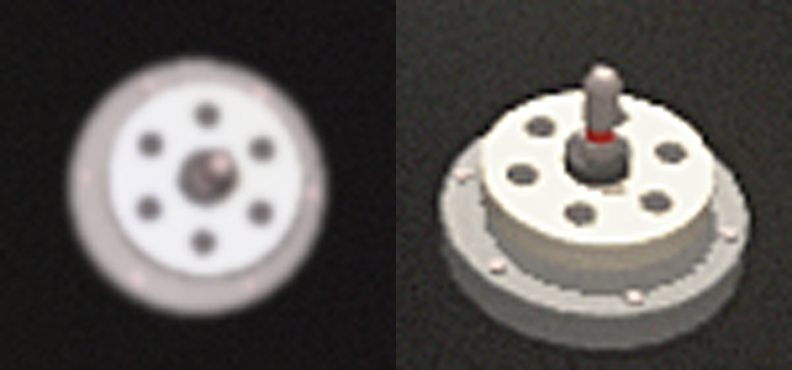

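The crop shows the blue-handled pliers in the tray, with the brass ring up at crop pixel (300,198) and the handles at (305,415) and (378,400). The ring-to-handle direction is about 12° yaw, and the grip is at about (522,154). The second picture shows the axle upright on the flywheel, with the red groove at (600,137). I start moving.

Emit:
{"api": "move_arm", "payload": {
  "motion": [
    {"offset": [0.544, -0.54, 0], "angular": [0, 0, 2.7], "jaw": 0.075},
    {"offset": [0.544, -0.54, 0], "angular": [0, 0, 2.7], "jaw": 0.075},
    {"offset": [0.544, -0.54, 0], "angular": [0, 0, 2.7], "jaw": 0.075},
    {"offset": [0.544, -0.54, 0], "angular": [0, 0, 2.7], "jaw": 0.075},
    {"offset": [0.544, -0.54, 0], "angular": [0, 0, 2.7], "jaw": 0.075}
  ],
  "squeeze": 60
}}

```text
time_s: 0.82
eef_pos: [292.7, -236.4, 211.1]
ee_rot: [0.0, 0.994, 0.105, 0.0]
force: [1.5, -0.8, 0.1]
grip_width: 0.879
```

```bash
cat > go.py <<'E'
# usage: go.py x y z yawdeg  -> tool offsets (m) and turn
import sys; from h import *; from scipy.spatial.transform import Rotation as Ro
def off(x,y,z,yaw):
    s=ctrl.sense(); q=s['ee_rot']; R=Ro.from_quat([q[1],q[2],q[3],q[0]])
    a=np.radians(yaw); T=Ro.from_matrix(np.array([[np.cos(a),np.sin(a),0],[np.sin(a),-np.cos(a),0],[0,0,-1]]).astype(float))
    d=R.inv().apply(np.array([x,y,z])-s['eef_pos'])/1000
    print('off',d.round(4),'ang',np.degrees((R.inv()*T).as_rotvec()).round(2),'|',s['eef_pos'].round(1),'t',round(s['time_s'],2),'w',round(s['grip_width'],3),'F',np.round(s['force'],1),'j',np.round(s['joints'],2),'tips',ctrl.tips_ahead)
if __name__=='__main__': off(*map(float,sys.argv[1:5]))
E
python3 go.py 522 154 120 12.1
```

```text
off [ 0.3056 -0.3341  0.091 ] ang [ 0.02 -0.02 -0.07] | [ 292.7 -236.4  211.1] t 0.82 w 0.879 F [ 1.5 -0.8  0.1] j [-0.99 -0.03  1.89  0.    1.27  0.37] tips 11.0
```

Emit:
{"api": "move_arm", "payload": {
  "motion": [
    {"offset": [0.306, -0.334, 0], "angular": [0, 0, 0], "jaw": 0.075},
    {"offset": [0.306, -0.334, 0], "angular": [0, 0, 0], "jaw": 0.075},
    {"offset": [0.306, -0.334, 0], "angular": [0, 0, 0], "jaw": 0.075},
    {"offset": [0.306, -0.334, 0], "angular": [0, 0, 0], "jaw": 0.075},
    {"offset": [0.306, -0.334, 0], "angular": [0, 0, 0], "jaw": 0.075}
  ]
}}

```text
time_s: 1.45
eef_pos: [451.1, 33.3, 211.1]
ee_rot: [0.0, 0.994, 0.105, 0.0]
force: [-0.1, -1.8, 0.6]
grip_width: 0.879
```

```bash
python3 go.py 522 154 120 12.1
```

```text
off [ 0.0945 -0.1032  0.0911] ang [ 0.02 -0.02 -0.01] | [451.1  33.3 211.1] t 1.45 w 0.879 F [-0.1 -1.8  0.6] j [-0.19  0.15  1.7  -0.    1.29  1.17] tips 11.0
```

Emit:
{"api": "move_arm", "payload": {
  "motion": [
    {"offset": [0.0945, -0.103, 0.08], "angular": [0, 0, 0], "jaw": 0.075},
    {"offset": [0.0945, -0.103, 0.08], "angular": [0, 0, 0], "jaw": 0.075},
    {"offset": [0.0945, -0.103, 0.08], "angular": [0, 0, 0], "jaw": 0.075},
    {"offset": [0.0945, -0.103, 0.08], "angular": [0, 0, 0], "jaw": 0.075}
  ]
}}

```text
time_s: 1.95
eef_pos: [520.8, 153.1, 129.2]
ee_rot: [-0.0, 0.994, 0.106, -0.002]
force: [0.0, 0.3, 0.3]
grip_width: 0.876
```

```bash
python3 - <<'E'
from m import *
c=cap('wrist'); h=hsv(c); 
print(-c['R'].T@c['t'],c['K'][0,0])
blue=(h[...,0]>100)&(h[...,0]<125)&(h[...,1]>110)
for cen,s,l in blobs(blue,300):
    pts=np.argwhere(l)[:,::-1][::5]; W=np.array([ray(c,p,23)[:2] for p in pts],np.float32)
    print(cen.round(),s,cv2.minAreaRect(W))
br=(h[...,0]>15)&(h[...,0]<33)&(h[...,1]>90)
for cen,s,l in blobs(br,100): print('br',cen.round(),s,ray(c,cen,15).round(1))
v=c['img'].copy()
for p in proj(c,[[522,154,15],[522+120*np.cos(.211),154+120*np.sin(.211),15]]): cv2.circle(v,tuple(int(i) for i in p),4,(255,0,255),-1)
cv2.imwrite('pics/w1.png',v[:,:,::-1])
E
python3 go.py 522 154 24 12.1
```

```text
[601.24526218 170.24692892 292.42330589] 281.63947750573294
[237. 177.] [228 140  19  75 863] ((516.8548583984375, 174.33895874023438), (77.63909149169922, 11.460708618164062), 5.852041244506836)
[279. 177.] [271 141  17  75 843] ((525.752685546875, 132.9482879638672), (77.27301025390625, 11.327567100524902), 18.334686279296875)
[380. 218.] [ 359  179   45   82 1013] ((502.9234924316406, 19.62310791015625), (13.634537696838379, 92.90685272216797), 87.01945495605469)
br [259.  38.] [245  23  28  39 503] [645.4 179.8  15. ]
off [ 0.0016 -0.0016  0.1063] ang [-0.01  0.09  0.05] | [521.  152.1 130.3] t 2.0 w 0.883 F [-0.7 -0.2 -0.1] j [ 0.07  0.43  1.56 -0.    1.16  1.43] tips 11.0
```

View pics/w1.png

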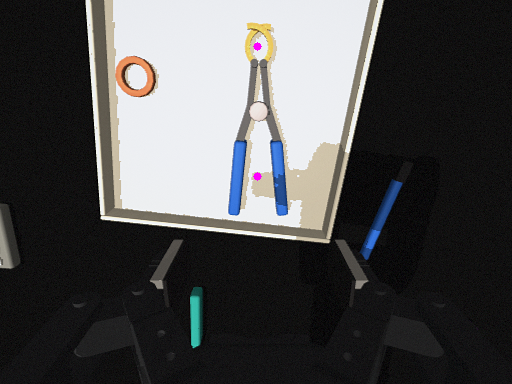

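The wrist view shows the blue pliers with the grip marker between the handles at (257,176) and the ring at (259,40). The handles measure 77 x 11.4 mm and agree with the top view, and the jaws straddle them. Next I work out the fingertip height from the tip pixels at (181,241) and (339,241).

```bash
python3 - <<'E'
from m import *
c=cap('wrist'); s=ctrl.sense(); p=s['eef_pos']; a=np.radians(12.1); X=np.array([np.cos(a),np.sin(a),0]);Y=np.array([np.sin(a),-np.cos(a),0])
o=-c['R'].T@c['t']
for px in((181,241),(339,241),(154,282),(366,282)):
    d=c['R'].T@np.linalg.inv(c['K'])@np.array([px[0],px[1],1.])
    for y in(37.5,44):
        t=(np.sign(px[0]-260)*y-(o-p)@Y)/(d@Y); P=o+d*t-p; print(px,y,'toolx',(P@X).round(1),'z rel TCP',P[2].round(1))
E
python3 go.py 524 154 24 12.1
```

```text
(181, 241) 37.5 toolx 15.0 z rel TCP 43.2
(181, 241) 44 toolx 3.2 z rel TCP 22.2
(339, 241) 37.5 toolx 15.9 z rel TCP 44.8
(339, 241) 44 toolx 4.6 z rel TCP 24.6
(154, 282) 37.5 toolx 18.5 z rel TCP 78.7
(154, 282) 44 toolx 7.4 z rel TCP 64.0
(366, 282) 37.5 toolx 18.8 z rel TCP 79.0
(366, 282) 44 toolx 8.0 z rel TCP 64.7
off [ 0.0034 -0.0019  0.1071] ang [ 0.01  0.02 -0.01] | [521.1 151.5 131.1] t 2.05 w 0.879 F [-0.1  0.2 -0.1] j [ 0.07  0.43  1.56 -0.    1.16  1.43] tips 11.0
```

Emit:
{"api": "move_arm", "payload": {
  "motion": [
    {"offset": [0.0034, -0.0015, 0.05], "angular": [0, 0, 0], "jaw": 0.068},
    {"offset": [0.0034, -0.0015, 0.09], "angular": [0, 0, 0], "jaw": 0.068},
    {"offset": [0.0034, -0.0015, 0.105], "angular": [0, 0, 0], "jaw": 0.068},
    {"offset": [0.0034, -0.0015, 0.105], "angular": [0, 0, 0], "jaw": 0.068}
  ]
}}

```text
time_s: 2.55
eef_pos: [524.5, 153.4, 26.6]
ee_rot: [0.0, 0.994, 0.105, 0.0]
force: [0.3, -0.9, 1.2]
grip_width: 0.798
```

```bash
python3 - <<'E'
from m import *
c=cap('side'); v=c['img'][130:215,215:335]; v=cv2.resize(v,None,fx=4.5,fy=4.5,interpolation=cv2.INTER_CUBIC)
w=cap('wrist')['img']; w=w[40:290,100:420]; w=cv2.resize(w,(v.shape[1]//2,int(250*v.shape[1]/640)))
o=np.zeros((v.shape[0]+w.shape[0],v.shape[1],3),np.uint8); o[:v.shape[0]]=v; o[v.shape[0]:,:w.shape[1]]=w
cv2.imwrite('pics/s1.png',o[:,:,::-1])
E
python3 go.py 524 154 24 12.1
```

```text
off [-0.0013 -0.0006  0.0038] ang [ 0.02 -0.16 -0.05] | [525.3 153.7  27.8] t 2.65 w 0.798 F [0.2 0.4 0.2] j [0.07 0.57 1.63 0.   0.93 1.43] tips 11.0
```

View pics/s1.png

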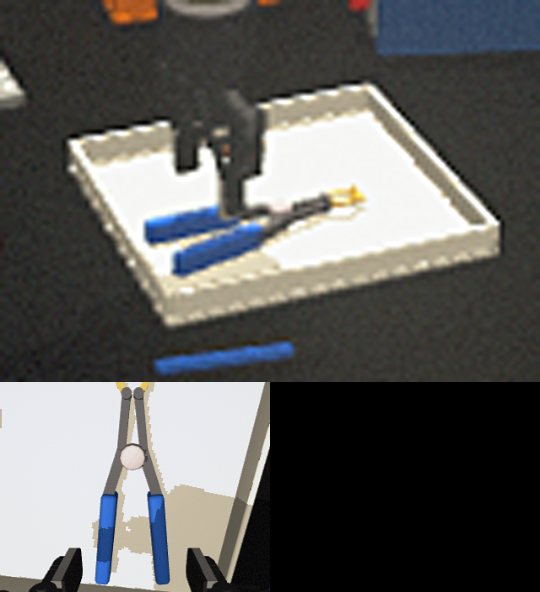

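The side crop shows the near fingertip at crop (235,212), and it looks well above the handles. I compare that pixel with the projected tip position.

```bash
python3 - <<'E'
from m import *
c=cap('side'); s=ctrl.sense(); p=s['eef_pos']; a=np.radians(12.1); X=np.array([np.cos(a),np.sin(a),0]);Y=np.array([np.sin(a),-np.cos(a),0])
print(p.round(1))
for y in(-34,34):
  for zr in(-11,0,20,40):
    q=p+Y*y+[0,0,zr]; print(y,zr,((proj(c,q)[0]-[215,130])*4.5).round())
for q in([525.7,133,25],[516.9,174.3,25]): print('handle mid',((proj(c,q)[0]-[215,130])*4.5).round())
w=cap('wrist'); print(w['R'].T@w['t']*-1)
for y in(-34,34):
  for zr in(-11,20): print('wrist',y,zr,proj(w,p+Y*y+[0,0,zr])[0].round())
E
```

```text
[525.3 153.8  27.8]
-34 -11 [190. 216.]
-34 0 [190. 204.]
-34 20 [190. 183.]
-34 40 [189. 160.]
34 -11 [230. 259.]
34 0 [230. 247.]
34 20 [230. 224.]
34 40 [230. 202.]
handle mid [217. 242.]
handle mid [193. 216.]
[604.80674517 170.64056638 191.56104516]
wrist -34 -11 [208. 221.]
wrist -34 20 [199. 243.]
wrist 34 -11 [308. 220.]
wrist 34 20 [317. 243.]
```

The cameras put the tips higher than the stated geometry does. I descend to TCP z=20, which is safe by either figure, and look closer.

Emit:
{"api": "move_arm", "payload": {
  "motion": [
    {"offset": [-0.001, 0, 0.005], "angular": [0, 0, 0], "jaw": 0.068},
    {"offset": [-0.001, 0, 0.007], "angular": [0, 0, 0], "jaw": 0.068},
    {"offset": [-0.001, 0, 0.007], "angular": [0, 0, 0], "jaw": 0.068}
  ]
}}

```text
time_s: 3.12
eef_pos: [523.2, 153.7, 18.9]
ee_rot: [-0.0, 0.994, 0.105, -0.0]
force: [-0.5, 0.4, 0.1]
grip_width: 0.795
```

```bash
python3 - <<'E'
from m import *
c=cap('side'); v=c['img'][140:200,235:305]; v=cv2.resize(v,None,fx=5.7,fy=5.7,interpolation=cv2.INTER_CUBIC)
w=cap('wrist')['img'][130:300,160:360]; w=cv2.resize(w,(400,340))
o=np.zeros((342,800,3),np.uint8); o[:,:399]=v; o[:340,400:]=w
o=np.clip(o.astype(float)*1.5+15,0,255).astype(np.uint8)
cv2.imwrite('pics/s2.png',o[:,:,::-1])
E
python3 go.py 524 154 20 12.1
```

```text
off [ 0.0007 -0.0002 -0.001 ] ang [ 0.   -0.   -0.03] | [523.4 153.7  19. ] t 3.23 w 0.797 F [-0.2  0.5  0.1] j [ 0.07  0.58  1.64 -0.    0.92  1.43] tips 11.0
```

View pics/s2.png

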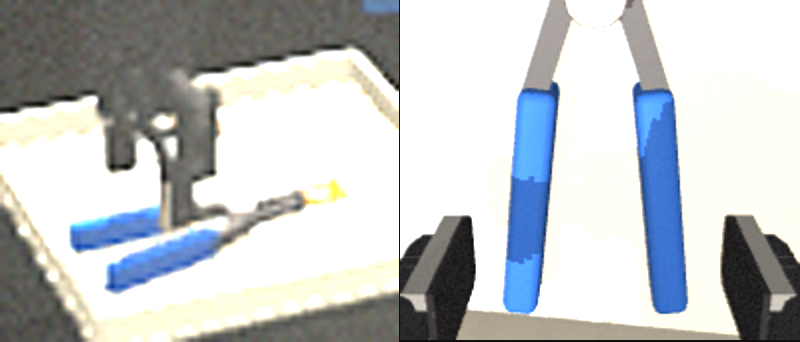

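The side crop shows the near fingertip at (178,228), above the handles, with no contact force. The wrist crop shows the tips at rows 217 and columns 470 and 725. I triangulate the tip position.

```bash
python3 - <<'E'
from m import *
w=cap('wrist'); c=cap('side'); s=ctrl.sense(); p=s['eef_pos']
a=np.radians(12.1); X=np.array([np.cos(a),np.sin(a),0]);Y=np.array([np.sin(a),-np.cos(a),0])
f=lambda P:((P-p)@X,(P-p)@Y,P[2]-p[2])
d=np.linalg.inv(w['K'])@np.array([259,238.5,1])*149.5
print('by width',np.round(f(w['R'].T@(d-w['t'])),1))
def P(c): return c['K']@np.c_[c['R'],c['t']]
for side,pw,ps in(('near',(322.5,238.5),(266.2,180)),('far',(195,238.5),(256.1,169.3))):
    q=cv2.triangulatePoints(P(w),P(c),np.array(pw,float),np.array(ps,float)).ravel(); q=q[:3]/q[3]
    print(side,np.round(f(q),1),'reproj',proj(w,q).round(1),proj(c,q).round(1))
print('axis cam w',w['R'][2].round(3), 'cam rel', np.round(f(-w['R'].T@w['t']),1))
E
```

```text
by width [ 8.8  0.4 30.3]
near [ 3.8 33.3 26.7] reproj [[318.9 243.3]] [[266.6 180.1]]
far [  2.7 -38.6  29.3] reproj [[186.8 247.8]] [[256.7 169.7]]
axis cam w [-0.312 -0.067 -0.948] cam rel [ 81.7   0.2 163.5]
```

Both views agree that the tips are about 29 mm behind the reported TCP, so the stated tip distance is off by about 40 mm. I descend further in force-checked steps.

Emit:
{"api": "move_arm", "payload": {
  "motion": [
    {"offset": [0.0005, 0, 0.012], "angular": [0, 0, 0], "jaw": 0.068},
    {"offset": [0.0005, 0, 0.022], "angular": [0, 0, 0], "jaw": 0.068},
    {"offset": [0.0005, 0, 0.022], "angular": [0, 0, 0], "jaw": 0.068}
  ]
}}

```text
time_s: 3.7
eef_pos: [523.1, 153.7, -4.2]
ee_rot: [-0.0, 0.994, 0.105, -0.001]
force: [-0.6, 0.3, -0.7]
grip_width: 0.799
```

```bash
python3 - <<'E'
from m import *
c=cap('side'); v=c['img'][140:200,235:305]; v=cv2.resize(v,None,fx=5.7,fy=5.7,interpolation=cv2.INTER_CUBIC)
w=cap('wrist')['img'][130:300,160:360]; w=cv2.resize(w,(400,340))
o=np.zeros((342,800,3),np.uint8); o[:,:399]=v; o[:340,400:]=w
o=np.clip(o.astype(float)*1.5+15,0,255).astype(np.uint8)
cv2.imwrite('pics/s3.png',o[:,:,::-1])
E
python3 go.py 524 154 -15 12.1
```

```text
off [ 0.0002 -0.0002  0.0119] ang [-0.    0.01 -0.03] | [523.8 153.8  -3.1] t 3.8 w 0.792 F [0.3 0.3 0.2] j [0.07 0.62 1.65 0.   0.87 1.43] tips 11.0
```

View pics/s3.png

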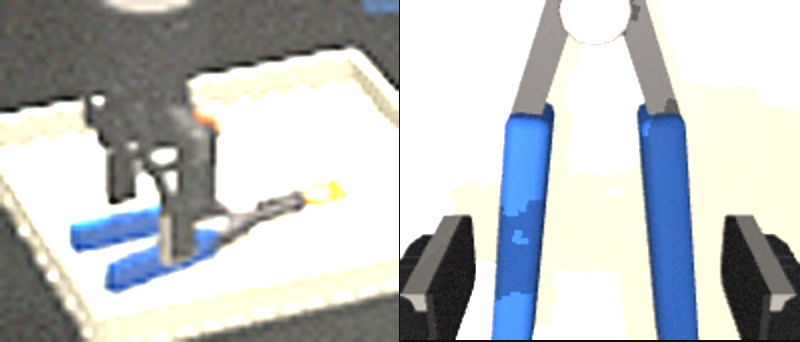

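The side crop now shows the near tip at (180,262), overlapping the near handle, so the corrected tip offset holds. I go down 12 mm more, then close.

Emit:
{"api": "move_arm", "payload": {
  "motion": [
    {"offset": [0, 0, 0.006], "angular": [0, 0, 0], "jaw": 0.068},
    {"offset": [0, 0, 0.011], "angular": [0, 0, 0], "jaw": 0.068},
    {"offset": [0, 0, 0.011], "angular": [0, 0, 0], "jaw": 0.068}
  ]
}}

```text
time_s: 4.18
eef_pos: [523.5, 153.8, -14.5]
ee_rot: [-0.0, 0.994, 0.105, -0.0]
force: [-0.6, 0.4, -0.2]
grip_width: 0.796
```

Emit:
{"api": "move_arm", "payload": {
  "motion": [
    {"offset": [0, 0, 0], "angular": [0, 0, 0], "jaw": 0.058},
    {"offset": [0, 0, 0], "angular": [0, 0, 0], "jaw": 0.05},
    {"offset": [0, 0, 0], "angular": [0, 0, 0], "jaw": 0.044}
  ],
  "squeeze": 60
}}

```text
time_s: 4.55
eef_pos: [524.2, 153.8, -13.1]
ee_rot: [0.0, 0.994, 0.105, 0.001]
force: [-2.3, -0.8, 8.3]
grip_width: 0.516
```

Emit:
{"api": "move_arm", "payload": {
  "motion": [
    {"offset": [0, 0, 0], "angular": [0, 0, 0], "jaw": 0.038},
    {"offset": [0, 0, 0], "angular": [0, 0, 0], "jaw": 0.034},
    {"offset": [0, 0, 0], "angular": [0, 0, 0], "jaw": 0.034},
    {"offset": [0, 0, 0], "angular": [0, 0, 0], "jaw": 0.034}
  ]
}}

```text
time_s: 5.05
eef_pos: [524.4, 154.0, -12.2]
ee_rot: [-0.0, 0.994, 0.105, 0.001]
force: [-6.6, 0.8, 16.6]
grip_width: 0.415
```

Width is 35 mm, below the 40 mm stop, with a 16 N upward force. I look.

```bash
python3 - <<'E'
from m import *
c=cap('side'); v=c['img'][140:200,235:305]; v=cv2.resize(v,None,fx=5.7,fy=5.7,interpolation=cv2.INTER_CUBIC)
w=cap('wrist')['img'][40:300,110:410]; w=cv2.resize(w,(400,342))
o=np.zeros((342,800,3),np.uint8); o[:,:399]=v; o[:,400:]=w
o=np.clip(o.astype(float)*1.3+10,0,255).astype(np.uint8)
cv2.imwrite('pics/s4.png',o[:,:,::-1])
E
python3 go.py 524 154 -15 12.1
```

```text
off [-0.0004 -0.0001  0.0028] ang [ 0.01 -0.09 -0.03] | [524.4 154.  -12.2] t 5.15 w 0.415 F [-5.2  0.3 15.1] j [0.07 0.63 1.66 0.   0.85 1.43] tips 11.0
```

View pics/s4.png

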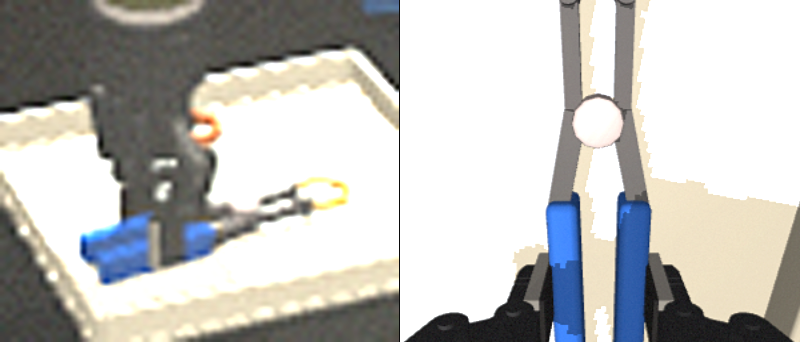

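The handles are gripped and parallel, the arms are parallel, and the ring is open at side crop (322,190). The upward force is the tips resting on the tray floor. I lift.

Emit:
{"api": "move_arm", "payload": {
  "motion": [
    {"offset": [0, 0, -0.01], "angular": [0, 0, 0], "jaw": 0.03},
    {"offset": [0, 0, -0.04], "angular": [0, 0, 0], "jaw": 0.03},
    {"offset": [0, 0, -0.09], "angular": [0, 0, 0], "jaw": 0.03},
    {"offset": [0, 0, -0.14], "angular": [0, 0, 0], "jaw": 0.03},
    {"offset": [0, 0, -0.14], "angular": [0, 0, 0], "jaw": 0.03}
  ],
  "squeeze": 80
}}

```text
time_s: 5.78
eef_pos: [525.6, 154.0, 129.7]
ee_rot: [0.0, 0.994, 0.105, 0.004]
force: [-0.2, 0.3, -1.9]
grip_width: 0.391
```

```bash
cat > look.py <<'E'
from m import *
def meas(save=None):
    s=ctrl.sense(); p=s['eef_pos']; q=s['ee_rot']
    yaw=2*np.arctan2(q[2],q[1]); X=np.array([np.cos(yaw),np.sin(yaw),0]);Y=np.array([np.sin(yaw),-np.cos(yaw),0])
    w=cap('wrist',save); h=hsv(w)
    br=(h[...,0]>15)&(h[...,0]<33)&(h[...,1]>90)
    o=[]
    for cen,st,l in blobs(br,150):
        o.append((cen.round(1),st)); 
    return s,p,yaw,X,Y,w,br,o
if __name__=='__main__':
    s,p,yaw,X,Y,w,br,o=meas(); print(p.round(1),np.degrees(yaw).round(2),s['grip_width'],s['force'].round(1)); print(o)
    o_=-w['R'].T@w['t']; print('cam rel',((o_-p)@X).round(1),((o_-p)@Y).round(1),(o_-p)[2].round(1))
    for nm in('top','side'):
        c=cap(nm); h=hsv(c); m=(h[...,0]>15)&(h[...,0]<33)&(h[...,1]>100)
        for cen,st,l in blobs(m,6):
            if 150<cen[0]<400 and 100<cen[1]<260: print(nm,cen.round(1),st)
        if nm=='side': v=c['img'][100:230,215:345]
    v=cv2.resize(v,(400,400)); ww=cv2.resize(w['img'],(400,300)); O=np.zeros((400,800,3),np.uint8); O[:,:400]=v;O[:300,400:]=ww
    cv2.imwrite('pics/l1.png',O[:,:,::-1])
E
python3 look.py
```

```text
[525.6 154.  129.7] 12.08 0.39140721073803597 [-0.2  0.3 -1.9]
[(array([219.6,  14.8]), array([210,   0,  21,  34, 334], dtype=int32)), (array([295. ,  14.5]), array([284,   0,  22,  34, 346], dtype=int32))]
cam rel 80.5 0.1 164.1
top [215.3 150.1] [215 148   2   5   7]
top [216.3 157.2] [216 155   2   5   6]
side [274.3 114.4] [272 113   5   3   7]
side [158.  115.8] [156 115   5   3   6]
side [293.2 139.3] [288 137  10   6  35]
side [166.6 193.3] [162 190  11   7  47]
side [261.5 207. ] [259 207   6   1   6]
```

```bash
python3 - <<'E'
from m import *
s=ctrl.sense(); p=s['eef_pos']; a=np.radians(12.08); X=np.array([np.cos(a),np.sin(a),0])
c=cap('side'); r=p+120*X+[0,0,27.2]; print('ring exp',r.round(1),proj(c,r).round(1),'10mm up',proj(c,r+[0,0,10]).round(1))
h=hsv(c); red=((h[...,0]<6)|(h[...,0]>172))&(h[...,1]>130); 
for cen,st,l in blobs(red,4):
    if 290<cen[0]<340: print('red',cen.round(1),st,ray(c,cen,80).round(1))
g=cap('top'); hg=hsv(g)
# flywheel white disc and base outline by Hough-like ellipse fit at several thresholds
for th,z,R in((60,26,80),(100,26,80),(185,55,60),(200,55,60),(215,55,60)):
    m=(hg[...,2]>th).astype(np.uint8); m[:,:295]=0;m[:,360:]=0;m[:130]=0;m[200:]=0
    cn=max(cv2.findContours(m,cv2.RETR_EXTERNAL,cv2.CHAIN_APPROX_NONE)[0],key=cv2.contourArea)
    (e,ax,_)=cv2.fitEllipse(cv2.convexHull(cn)); print('th',th,np.round(e,2),np.round(ax,1),'exp d',round(2*R*g['K'][0,0]/(1586-z),1),ray(g,e,z).round(1))
x=560;y=-250
print('axle proj top',proj(g,[[x,y,80],[x,y,116],[x,y,55]]).round(1).tolist(),'side',proj(c,[[x,y,80],[x,y,116]]).round(1).tolist())
E
```

```text
ring exp [640.4 178.8 152. ] [[292.1 140.6]] 10mm up [[292.2 138. ]]
red [294.2 128.9] [292 127   5   5  23] [723.3 398.3  80. ]
red [313.  240.5] [311 240   5   2  10] [ 559.9 -252.7   80. ]
th 60 [326.78 165.03] [49.  49.7] exp d 48.5 [ 560.1 -249.4   26. ]
th 100 [326.82 164.96] [47.8 48.3] exp d 48.5 [ 560.3 -249.5   26. ]
th 185 [326.77 164.97] [43.7 44. ] exp d 37.0 [ 555.8 -244.7   55. ]
th 200 [328.13 162.36] [36.4 38.6] exp d 37.0 [ 564.4 -249.3   55. ]
th 215 [328.42 163.05] [35.6 36.2] exp d 37.0 [ 562.1 -250.2   55. ]
axle proj top [[329.6, 162.5], [331.5, 160.7], [328.4, 163.7]] side [[312.7, 239.9], [313.4, 229.5]]
```

The lifted ring is where expected: side pixel (292.1,140.6) predicted, (293.2,139.3) seen. The axle is at about (561,-250), with top and side views within 3 mm. I carry the pliers across.

Emit:
{"api": "move_arm", "payload": {
  "motion": [
    {"offset": [-0.017, 0.041, 0], "angular": [0, 0, 0], "jaw": 0.03},
    {"offset": [-0.034, 0.081, 0], "angular": [0, 0, 0], "jaw": 0.03},
    {"offset": [-0.051, 0.121, 0], "angular": [0, 0, 0], "jaw": 0.03},
    {"offset": [-0.068, 0.161, 0], "angular": [0, 0, 0], "jaw": 0.03},
    {"offset": [-0.085, 0.201, 0], "angular": [0, 0, 0], "jaw": 0.03}
  ]
}}

```text
time_s: 6.65
eef_pos: [481.9, -61.8, 125.1]
ee_rot: [-0.0, 0.994, 0.105, -0.001]
force: [1.3, 0.5, -1.1]
grip_width: 0.392
```

Emit:
{"api": "move_arm", "payload": {
  "motion": [
    {"offset": [-0.017, 0.041, 0], "angular": [0, 0, 0], "jaw": 0.03},
    {"offset": [-0.034, 0.081, 0], "angular": [0, 0, 0], "jaw": 0.03},
    {"offset": [-0.051, 0.121, 0], "angular": [0, 0, 0], "jaw": 0.03},
    {"offset": [-0.068, 0.161, 0], "angular": [0, 0, 0], "jaw": 0.03},
    {"offset": [-0.083, 0.195, 0], "angular": [0, 0, 0], "jaw": 0.03}
  ]
}}

```text
time_s: 7.28
eef_pos: [441.5, -269.9, 124.9]
ee_rot: [-0.001, 0.994, 0.105, -0.001]
force: [0.6, -0.0, -0.9]
grip_width: 0.391
```

Emit:
{"api": "move_arm", "payload": {
  "motion": [
    {"offset": [0, 0, 0], "angular": [0, 0, 0], "jaw": 0.03},
    {"offset": [0, 0, 0], "angular": [0, 0, 0], "jaw": 0.03}
  ]
}}

```text
time_s: 7.52
eef_pos: [442.1, -267.9, 125.2]
ee_rot: [-0.001, 0.994, 0.105, -0.0]
force: [-0.3, 0.6, -0.7]
grip_width: 0.395
```

```bash
python3 go.py 443.7 -274.6 125 12.1; python3 - <<'E'
from m import *
s=ctrl.sense(); p=s['eef_pos']; a=np.radians(12.1); X=np.array([np.cos(a),np.sin(a),0])
r=p+120*X+[0,0,27.2]; print('ring exp',r.round(1))
w=cap('wrist'); c=cap('side'); t=cap('top')
print('proj ring', [proj(k,r).round(1).tolist() for k in(w,c,t)])
C=c['img'][195:260,275:350].copy(); C=cv2.resize(C,(400,347),interpolation=cv2.INTER_CUBIC)
W=w['img'][0:174,160:360]; W=cv2.resize(W,(400,348))[:347]
cv2.imwrite('pics/x1.png',np.hstack([C,W])[:,:,::-1])
for nm,k,roi in(('side',c,(280,195,345,250)),('top',t,(300,130,360,190)),('wrist',w,(150,0,370,110))):
    h=hsv(k); m=(h[...,0]>15)&(h[...,0]<33)&(h[...,1]>90); M=np.zeros_like(m); M[roi[1]:roi[3],roi[0]:roi[2]]=1
    for cen,st,l in blobs(m&M,6): print(nm,cen.round(1),st)
E
```

```text
off [0.0001 0.0069 0.0002] ang [-0.09  0.05 -0.03] | [ 442.1 -267.9  125.2] t 7.53 w 0.395 F [-0.3  0.6 -0.7] j [-0.77  0.38  1.64  0.    1.12  0.59] tips 11.0
ring exp [ 559.5 -242.7  152.4]
proj ring [[[257.8, -3.6]], [[313.1, 217.0]], [[331.1, 158.9]]]
side [314.7 215.5] [307 211  14  10  68]
top [329.5 153.7] [328 153   4   2   6]
top [336.4 157.7] [336 156   2   4   7]
top [326.2 161.8] [325 159   4   6  17]
top [339.6 172.2] [334 165  14  15  40]
wrist [219.5  14.6] [210   0  21  34 339]
wrist [294.8  14.7] [283   0  23  34 357]
```

View pics/x1.png

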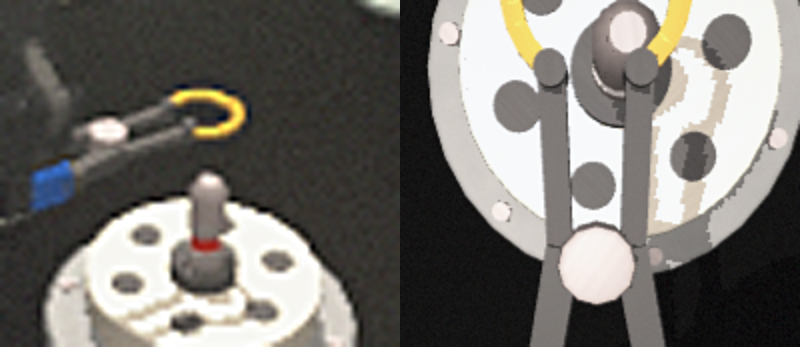

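The side crop shows the open ring at (207,115) above and beyond the axle, whose top is at (208,178). The wrist crop shows the axle top at (628,30), which is wrist px (274,15), and the pivot at (597,263). I measure the axle and pivot from the wrist view.

```bash
cat > ax.py <<'E'
from m import *
def run():
    s=ctrl.sense(); p=s['eef_pos']; q=s['ee_rot']; a=2*np.arctan2(q[2],q[1]); X=np.array([np.cos(a),np.sin(a),0]);Y=np.array([np.sin(a),-np.cos(a),0])
    w=cap('wrist'); g=cv2.cvtColor(w['img'],cv2.COLOR_RGB2GRAY); h=hsv(w)
    pr=p+55*0; piv=p+65*X+[0,0,27.2+8]
    print('TCP',p.round(1),'t',s['time_s'],'F',s['force'].round(1),'w',round(s['grip_width'],3)); print('pivot proj',proj(w,piv).round(1),'(z+8)',proj(w,piv-[0,0,8]).round(1))
    m=(g>150); m[:100]=0; m[170:]=0; m[:,:225]=0; m[:,290:]=0
    for cen,st,l in blobs(m,400): print('piv',cen.round(1),st)
    # axle top: bright disc near predicted
    e=proj(w,[561,-250,116])[0]; print('axle top exp',e.round(1))
    x0,y0=int(e[0])-20,max(int(e[1])-25,0); sub=g[y0:y0+50,x0:x0+40]
    m=np.zeros(g.shape,bool); m[y0:y0+50,x0:x0+40]=sub>175
    for cen,st,l in blobs(m,30): print('top?',cen.round(1),st,ray(w,cen,116).round(1))
    # base bottom-half rim & flywheel rim points: fit circles on plane
    for z,th,R in((26,60,80),(55,190,60)):
        mm=(g>th).astype(np.uint8); mm[:, :60]=0
        pts=[]
        for ang in np.radians(np.arange(0,360,3)):
            prof=[]
            for r in np.arange(R-12,R+12,.5):
                P=proj(w,[561+r*np.cos(ang),-250+r*np.sin(ang),z])[0]
                if not(0<=P[0]<511 and 0<=P[1]<383): break
                prof.append(float(cv2.getRectSubPix(g,(1,1),(float(P[0]),float(P[1])))[0,0]))
            if len(prof)==48:
                d=np.diff(cv2.GaussianBlur(np.array(prof).reshape(-1,1),(1,5),0).ravel()); i=int(np.argmin(d))
                if d[i]<-15: r=R-12+.5*(i+.5); pts.append((561+r*np.cos(ang),-250+r*np.sin(ang)))
        P=np.array(pts); A=np.c_[2*P,np.ones(len(P))]
        from scipy.optimize import least_squares
        f=least_squares(lambda v:np.hypot(P[:,0]-v[0],P[:,1]-v[1])-R,[561,-250],loss='soft_l1',f_scale=.7)
        print('rim z',z,len(P),f.x.round(1),'med|res|',np.median(abs(f.fun)).round(2))
run()
E
python3 ax.py
```

```text
TCP [ 442.5 -267.6  125.8] t 7.675 F [-0.4 -0.5 -1.4] w 0.39
pivot proj [[258.  132.8]] (z+8) [[258.  130.6]]
piv [257.8 132.2] [ 239  113   38   39 1118]
axle top exp [272.3  19.7]
top? [274.   9.] [252   0  40  32 328] [ 566.1 -249.7  116. ]
top? [273.6  16.4] [265   7  18  21 294] [ 562.7 -250.3  116. ]
rim z 26 71 [ 563.2 -250.4] med|res| 0.71
rim z 55 68 [ 563.8 -250.4] med|res| 4.75
```

The pivot agrees to 0.5 px. The wrist view puts the axle at (562.7,-250.3) from its top and (563.2,-250.4) from the base rim. I shift by the difference and come down to just above the axle.

Emit:
{"api": "move_arm", "payload": {
  "motion": [
    {"offset": [0.001, 0.0081, 0], "angular": [0, 0, 0], "jaw": 0.03},
    {"offset": [0.001, 0.0081, 0.012], "angular": [0, 0, 0], "jaw": 0.03},
    {"offset": [0.001, 0.0081, 0.026], "angular": [0, 0, 0], "jaw": 0.03},
    {"offset": [0.001, 0.0081, 0.026], "angular": [0, 0, 0], "jaw": 0.03},
    {"offset": [0.001, 0.0081, 0.026], "angular": [0, 0, 0], "jaw": 0.03}
  ]
}}

```text
time_s: 8.35
eef_pos: [445.0, -276.3, 100.0]
ee_rot: [-0.0, 0.994, 0.105, 0.0]
force: [0.5, -0.4, -0.6]
grip_width: 0.388
```

```bash
python3 ax.py; python3 go.py 444.9 -275.4 99 12.1; python3 - <<'E'
from m import *
s=ctrl.sense(); p=s['eef_pos']; a=np.radians(12.1); X=np.array([np.cos(a),np.sin(a),0])
r=p+120*X+[0,0,27.2]
w=cap('wrist'); c=cap('side')
for nm,k,roi in(('side',c,(280,195,345,260)),('wrist',w,(150,0,370,110))):
    h=hsv(k); m=(h[...,0]>15)&(h[...,0]<33)&(h[...,1]>90); M=np.zeros_like(m); M[roi[1]:roi[3],roi[0]:roi[2]]=1
    print(nm,'exp',proj(k,r).round(1),[(cen.round(1),st) for cen,st,l in blobs(m&M,20)])
print('ring',r.round(1))
C=c['img'][205:260,280:345].copy(); C=cv2.resize(C,(410,347),interpolation=cv2.INTER_CUBIC)
W=w['img'][0:130,185:335]; W=cv2.resize(W,(400,347))
cv2.imwrite('pics/x2.png',np.hstack([C,W[:,:390]])[:,:,::-1])
E
```

```text
TCP [ 445.  -276.3  100. ] t 8.35 F [ 0.5 -0.4 -0.6] w 0.388
pivot proj [[258.1 132.8]] (z+8) [[258.1 130.6]]
piv [257.8 132.2] [ 239  113   38   39 1114]
axle top exp [254.8   7.3]
top? [256.5   6.8] [246   0  22  17 312] [ 561.3 -250.7  116. ]
rim z 26 68 [ 563.6 -250.4] med|res| 0.51
rim z 55 67 [ 560.9 -248. ] med|res| 6.31
off [-0.     -0.001   0.0013] ang [ 0.02 -0.02 -0.03] | [ 445.1 -276.4  100.3] t 8.4 w 0.39 F [ 0.2 -0.1 -1.9] j [-0.78  0.43  1.65 -0.    1.07  0.58] tips 11.0
side exp [[314.7 226.2]] [(array([316.3, 224.5]), array([308, 221,  15,   9,  64], dtype=int32))]
wrist exp [[257.9  -3.6]] [(array([219.6,  14.8]), array([210,   0,  22,  34, 337], dtype=int32)), (array([295. ,  14.5]), array([283,   0,  23,  34, 355], dtype=int32))]
ring [ 562.5 -251.2  127.5]
```

View pics/x2.png

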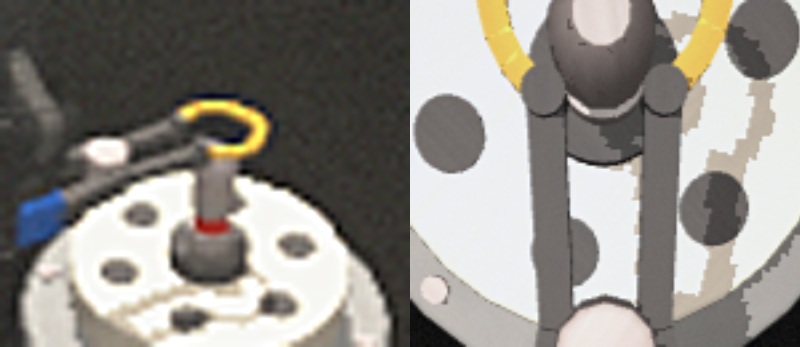

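The side crop shows the ring at (225,128) possibly a little too far ahead of the axle (212,180). The wrist crop shows the axle top (602,15) laterally centred between the arcs. I fit the ring circle in both views, relative to the axle in the same image.

```bash
cat > fit.py <<'E'
from m import *
from scipy.optimize import least_squares
def ringfit(k,roi,z,x0,smin=90):
    h=hsv(k); m=(h[...,0]>15)&(h[...,0]<33)&(h[...,1]>smin); M=np.zeros_like(m); M[roi[1]:roi[3],roi[0]:roi[2]]=1
    px=np.argwhere(m&M)[:,::-1]; W=np.array([ray(k,p,z)[:2] for p in px])
    f=least_squares(lambda v:np.hypot(W[:,0]-v[0],W[:,1]-v[1])-16.25,x0,loss='soft_l1',f_scale=2)
    return f.x.round(1),len(px),np.sqrt(np.mean(f.fun**2)).round(2)
def axcol(c,rows):
    g=cv2.cvtColor(c['img'],cv2.COLOR_RGB2GRAY).astype(float); o=[]
    for r in rows: o.append(np.round(g[r,304:324]).astype(int))
    return o
s=ctrl.sense(); p=s['eef_pos']; a=np.radians(12.1); X=np.array([np.cos(a),np.sin(a),0]); r=p+120*X+[0,0,27.2]
w=cap('wrist'); c=cap('side'); print('ring kin',r.round(1))
for dz in(0,3): print('wrist',dz,ringfit(w,(185,0,335,60),r[2]+dz,r[:2]),'side',ringfit(c,(295,205,335,238),r[2]+dz,r[:2],70))
print('side red'); h=hsv(c); m=((h[...,0]<8)|(h[...,0]>170))&(h[...,1]>90); m[:230]=0; m[250:]=0; m[:,:300]=0;m[:,325:]=0
for cen,st,l in blobs(m,3): print(cen.round(2),st)
for v in axcol(c,range(229,247,2)): print(v)
# wrist: hub arc (r18,z65): dark->bright outwards along the near side
g=cv2.cvtColor(w['img'],cv2.COLOR_RGB2GRAY)
for z,R in((65,18),):
    e=[]
    for ang in np.radians(np.arange(165,226,5)):
        rr=np.arange(R-6,R+6,.5); P=proj(w,[[562+q*np.cos(ang),-250.4+q*np.sin(ang),z] for q in rr]).astype(np.float32)
        pr=cv2.remap(g,P[:,0],P[:,1],cv2.INTER_LINEAR).ravel().astype(int); d=np.diff(pr); i=np.argmax(d)
        if d[i]>15: e.append((562+rr[i]*np.cos(ang),-250.4+rr[i]*np.sin(ang),rr[i]))
    e=np.array(e); print('hub edge r by angle',e[:,2]); f=least_squares(lambda v:np.hypot(e[:,0]-v[0],e[:,1]-v[1])-R,[562,-250.4],loss='soft_l1'); print('hub c',f.x.round(1))
E
python3 fit.py
```

```text
ring kin [ 562.5 -251.3  127.6]
wrist 0 (array([ 559.6, -251.6]), 693, np.float64(1.56)) side (array([ 563.9, -246.7]), 70, np.float64(4.53))
wrist 3 (array([ 559.6, -251.6]), 693, np.float64(1.43)) side (array([ 562.4, -250.2]), 70, np.float64(4.52))
side red
[313.08 240.42] [311 239   6   3  12]
[ 56  82 104 136 139 133 104  87  81 133 168 162 159 164 136 101  81  46
  48  54]
[104  88  64  52  52  43  65  75  94 136 155 151 143 112  42  50  49  46
  54  50]
[242 255 255 255 255 255 244 106 117 124 127 127 114 224 255 221  79  68
  28  38]
[250 248 247 247 249 254 186  98 120 121 125 124 111 165 254 255 253 255
 255 255]
[228 252 249 247 249 254 181  99 120 124 126 117 112  99 123 229 250 247
 247 247]
[127 232 253 252 255 236 203  80 108 116 110 106 222 255 255 251 247 246
 247 246]
[255 253 254 178 114 126 141  93  66  72  69  89 114 127 178 250 251 247
 247 250]
[247 252 254 110 127 123 107 123 126 125 121 123 115  86  75 177 254 249
 249 252]
[248 253 224  57 104  97  88  93 102 111 109  98  91  86  73 213 255 249
 248 252]
hub edge r by angle [18.  18.  18.  18.  18.  18.  18.5 18.  18.5 18.5 18.5 18.  18.5]
hub c [ 561.9 -250.9]
```

Axle estimates agree at about (561.7,-250.6): hub arc in the wrist view, shaft columns in the side view. The ring by kinematics is (562.5,-251.3) and by side fit about 562–564. I nudge by the difference and lower in small force-checked steps.

Emit:
{"api": "move_arm", "payload": {
  "motion": [
    {"offset": [-0.0005, -0.0007, 0.003], "angular": [0, 0, 0], "jaw": 0.03},
    {"offset": [-0.0005, -0.0007, 0.007], "angular": [0, 0, 0], "jaw": 0.03},
    {"offset": [-0.0005, -0.0007, 0.011], "angular": [0, 0, 0], "jaw": 0.03},
    {"offset": [-0.0005, -0.0007, 0.011], "angular": [0, 0, 0], "jaw": 0.03}
  ]
}}

```text
time_s: 9.1
eef_pos: [444.2, -275.6, 88.6]
ee_rot: [-0.0, 0.994, 0.105, -0.0]
force: [0.2, 0.2, -2.3]
grip_width: 0.389
```

Emit:
{"api": "move_arm", "payload": {
  "motion": [
    {"offset": [0, 0, 0.003], "angular": [0, 0, 0], "jaw": 0.03},
    {"offset": [0, 0, 0.006], "angular": [0, 0, 0], "jaw": 0.03},
    {"offset": [0, 0, 0.009], "angular": [0, 0, 0], "jaw": 0.03},
    {"offset": [0, 0, 0.009], "angular": [0, 0, 0], "jaw": 0.03}
  ]
}}

```text
time_s: 9.6
eef_pos: [444.3, -275.6, 79.7]
ee_rot: [-0.0, 0.994, 0.105, -0.0]
force: [-0.5, -0.9, -0.9]
grip_width: 0.395
```

```bash
python3 go.py 444.5 -275.5 52.8 12.1; python3 fit.py | head -3
```

```text
off [ 0.0003 -0.0001  0.0269] ang [-0.02  0.02 -0.03] | [ 444.3 -275.6   79.7] t 9.6 w 0.395 F [-0.5 -0.9 -0.9] j [-0.78  0.45  1.67  0.    1.02  0.58] tips 11.0
ring kin [ 561.6 -250.5  106.9]
wrist 0 (array([ 558.8, -250.8]), 700, np.float64(1.55)) side (array([ 564.5, -244.5]), 62, np.float64(8.89))
wrist 3 (array([ 558.8, -250.8]), 700, np.float64(1.42)) side (array([ 563. , -247.9]), 62, np.float64(8.84))
```

No contact, and the ring is now around the stub. Going down the remaining 27 mm.

Emit:
{"api": "move_arm", "payload": {
  "motion": [
    {"offset": [0, 0, 0.004], "angular": [0, 0, 0], "jaw": 0.03},
    {"offset": [0, 0, 0.008], "angular": [0, 0, 0], "jaw": 0.03},
    {"offset": [0, 0, 0.012], "angular": [0, 0, 0], "jaw": 0.03},
    {"offset": [0, 0, 0.012], "angular": [0, 0, 0], "jaw": 0.03}
  ]
}}

```text
time_s: 10.2
eef_pos: [444.2, -275.6, 67.6]
ee_rot: [-0.0, 0.994, 0.105, -0.0]
force: [0.4, 0.6, -0.1]
grip_width: 0.391
```

Emit:
{"api": "move_arm", "payload": {
  "motion": [
    {"offset": [0, 0, 0.004], "angular": [0, 0, 0], "jaw": 0.03},
    {"offset": [0, 0, 0.008], "angular": [0, 0, 0], "jaw": 0.03},
    {"offset": [0, 0, 0.0115], "angular": [0, 0, 0], "jaw": 0.03},
    {"offset": [0, 0, 0.0115], "angular": [0, 0, 0], "jaw": 0.03}
  ]
}}

```text
time_s: 10.7
eef_pos: [444.2, -275.6, 56.2]
ee_rot: [-0.0, 0.994, 0.105, -0.0]
force: [0.1, 0.8, -1.7]
grip_width: 0.392
```

```bash
python3 go.py 444.4 -275.6 52.8 12.1; python3 fit.py|head -3; python3 - <<'E'
from m import *
w=cap('wrist'); c=cap('side')
C=cv2.resize(c['img'][215:260,285:340],(424,347),interpolation=cv2.INTER_CUBIC)
W=cv2.resize(w['img'][0:130,185:335],(400,347))[:,:376]
cv2.imwrite('pics/x3.png',np.hstack([C,W])[:,:,::-1])
E
```

```text
off [0.0001 0.     0.0034] ang [-0.03  0.02 -0.03] | [ 444.2 -275.6   56.2] t 10.7 w 0.392 F [ 0.1  0.8 -1.7] j [-0.78  0.49  1.69 -0.    0.97  0.58] tips 11.0
ring kin [ 561.6 -250.4   83.4]
wrist 0 (array([ 558.9, -250.8]), 717, np.float64(1.56)) side (array([ 562.6, -244.2]), 13, np.float64(26.7))
wrist 3 (array([ 558.9, -250.8]), 717, np.float64(1.44)) side (array([ 561.2, -247.6]), 13, np.float64(26.61))
```

View pics/x3.png

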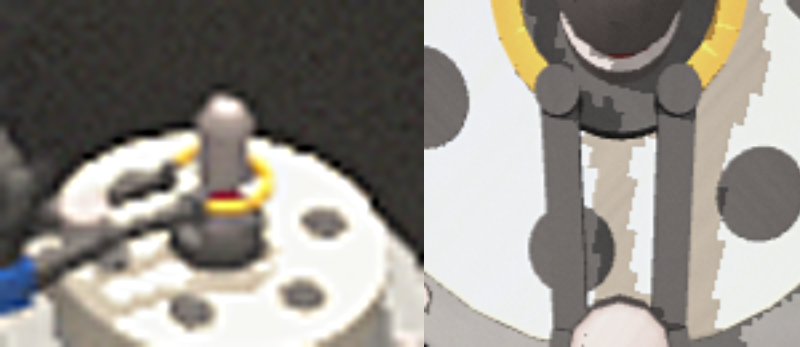

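The side crop shows the ring around the axle at the red groove, at (235,195). The wrist crop shows the stub between the arcs and no touching. That was the 12th and last picture. I lower the final 3.4 mm and check numerically.

Emit:
{"api": "move_arm", "payload": {
  "motion": [
    {"offset": [0, 0, 0.0017], "angular": [0, 0, 0], "jaw": 0.03},
    {"offset": [0, 0, 0.0034], "angular": [0, 0, 0], "jaw": 0.03},
    {"offset": [0, 0, 0.0034], "angular": [0, 0, 0], "jaw": 0.03},
    {"offset": [0, 0, 0.0034], "angular": [0, 0, 0], "jaw": 0.03}
  ]
}}

```text
time_s: 11.4
eef_pos: [444.4, -275.7, 53.1]
ee_rot: [0.0, 0.994, 0.105, 0.0]
force: [-0.7, 0.6, -1.1]
grip_width: 0.388
```

```bash
python3 go.py 444.4 -275.6 52.8 12.1; python3 - <<'E'
from m import *
w=cap('wrist'); c=cap('side'); t=cap('top'); s=ctrl.sense(); p=s['eef_pos']; a=np.radians(12.1); X=np.array([np.cos(a),np.sin(a),0]); r=p+120*X+[0,0,27.2]
g=cv2.cvtColor(w['img'],cv2.COLOR_RGB2GRAY); print('ring kin',r.round(1)); print('col259 rows10-60',g[10:60:1,259])
# lower shoulder (z75,r10) and hub (z65,r18) near-edge rows predicted for axle at (561.7,-250.6)
for z,R in((75,10),(65,18)):
    print(z,R,[proj(w,[ax-R*X[0],-250.6-R*X[1],z])[0].round(1).tolist() for ax in(559.7,561.7,563.7)])
h=hsv(w); m=(h[...,0]>100)&(h[...,0]<125)&(h[...,1]>110)
m2=(g>150); m2[:100]=0; m2[170:]=0; m2[:,:225]=0; m2[:,290:]=0
print('piv',[(b[0].round(1)) for b in blobs(m2,400)],'exp',proj(w,p+65*X+[0,0,27.2+8]).round(1))
h=hsv(c); m=(h[...,0]>15)&(h[...,0]<35)&(h[...,1]>60); m[:215]=0;m[260:]=0;m[:,:295]=0;m[:,335:]=0
print('side brass',[(b[0].round(1),b[1]) for b in blobs(m,4)],'exp c',proj(c,r).round(1),'outer',[proj(c,r+18.5*np.array([np.cos(k),np.sin(k),0]))[0].round(1).tolist() for k in np.radians([0,90,180,270])])
E
```

```text
off [ 0.     -0.0001  0.0003] ang [ 0.   -0.   -0.03] | [ 444.4 -275.7   53.1] t 11.4 w 0.388 F [-0.7  0.6 -1.1] j [-0.78  0.49  1.69 -0.    0.96  0.58] tips 11.0
ring kin [ 561.7 -250.6   80.3]
col259 rows10-60 [ 62  62  61  62  62  64  61  62  41  52 155 153 152 151 155  61  58  60
  57  60  71 116 117 114 114 115 113 111 112 113 111 111 111 114 111 106
 107 117  77  29  23 106 191 191 187 237 240 190 186 187]
75 10 [[257.0, 31.5], [257.9, 26.5], [258.9, 21.5]]
65 18 [[257.2, 54.2], [258.0, 49.8], [258.9, 45.3]]
piv [array([257.5, 132.9])] exp [[258.  132.8]]
side brass [(array([308.9, 235.6]), array([307, 234,   4,   4,   8], dtype=int32)), (array([316.2, 240.6]), array([311, 236,  10,   8,  29], dtype=int32))] exp c [[313.4 239.8]] outer [[319.8, 238.6], [311.0, 235.5], [306.9, 241.0], [315.8, 244.1]]
```

All checks agree. From the wrist view the axle is at x≈562.2 from the shoulder and hub edges, against 561.7 for the ring. The ring's side-view pixels show the same roughly 1.3 px bias as the red groove, so the relative height fits. There is no contact force. I hand in.

```bash
python3 -c "
from rig import ctrl
print(ctrl.finish_job()); s=ctrl.sense(); print(s['time_s'],s['eef_pos'].round(1),s['force'].round(1),s['grip_width'])"
```

```text
the job is handed in; nothing more can be done
None
the job is handed in; nothing more can be done
```

I squeezed the blue pliers fully, lifted them out of the tray, and lowered the spread ring over the axle stub to the groove. I handed in at about 11.5 s of the 38 s, still holding them; no verdict is reported.

**Last checks**
- **Position:** the ring centre works out at (561.7, -250.6, 80.3) mm. The axle measures about (562, -250.6) and the groove is at 80 mm.
- **Force:** the wrist force stayed at pliers-weight level, about 1–2 N, through the whole descent. I saw no sign of the ring touching the apparatus.
- **Grip:** the handles and arms were parallel and the ring open when I gripped. The grip was 80 N for the carry and descent.

**What disagreed**
- **Fingertip distance:** the fingertips stood about 29 mm behind the reported TCP, not 11 mm ahead of it. I worked out the true offset from two camera views before grasping.
- **Gripper opening:** it read about 33–35 mm instead of 40 mm on the fully squeezed handles.
- **Ring circle fit:** the wrist-camera fit put the ring about 2.7 mm short in x. I discounted it because the ring's side wall probably biases that fit.
- **Side camera:** it showed both the ring and the groove about 1.3 px too high. The error is the same for both, so their relative height still fits.

I did not check the bystanders' positions again at the end. Nothing in the pictures or forces suggested that any had been touched.

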